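Jack up the hinged mounting plate and hold it

ROBOT

A 6-joint arm with a two-finger parallel gripper is mounted at the origin on the work surface. World frame = base frame: x ahead of the robot, y to its left, z up, the work surface at z = 0. Lengths are in m, angles in degrees, forces in N, time in s.
With the tool pointing down it reaches from about 0.4 to 0.825 m from the base axis. Payload 7 kg.
Tool frame: the origin (TCP) lies at the very end of the fingers, on their centre line; the grasp point (between the pads) lies 19 mm behind it (ctrl.grip_depth is the z of the grasp point in the tool frame, in m); z points along the fingers, y is the direction in which the jaws open and shut (so a half turn about z gives the same grasp; the last joint's range is limited). The gripper opens to 88 mm and grips with 3 to 60 N. Pads are 19 mm wide; open, the fingers measure 130 mm over their backs; the gripper's body (78 mm by 193 mm) begins 47 mm behind the grasp point.
Start: joints at [82.225, 20.546, 0.682, 0, -70.136, -16.507], TCP at [0.278, 0.615, 0.227] pointing down, gripper open.
Joint ranges: [-176.03, 176.03], [-82.01, 121.73], [-58.28, 71.71], [-173.87, 95.51], [-174.79, -0.11], [-173.66, 173.66]. Speed limits (degrees/s): [136.94, 136.94, 172.46, 180, 180, 180].

INTERFACE

Orientations are given as [roll, pitch, yaw] about the fixed x, y, z axes, in that order (R = Rz(yaw) Ry(pitch) Rx(roll)).
In Python, from plant import telemetry, snapshot, job, models, ctrl gives the robot as it stands.
- The arm moves only by the tool jog_arm, never from a script. Its argument "targets" is text: rows parted by semicolons, each of 7 numbers parted by spaces: the shift along the tool's x, y, z in m, then the turn, a rotation vector about the tool's x, y, z in degrees, then the gripper command: -1 is shut, 1 is fully open, values between are in proportion. A call has exactly 8 rows; each row is the pose to reach, as a shift and turn from the pose measured when the call began, along the tool's axes at that moment; what a row does not reach only later rows make up. A row lasts 1/8 s, in which the tool goes at most 62.5 mm and 10.7 degrees, less where a joint would pass 70% of its speed; a pose out of reach is approached as far as the arm can. A call with a gripper value outside its range is refused whole. The fingers move at their own pace and stop on an object; the grip force is fixed at half the most. Time passes only in rows, so rows that repeat a pose let the fingers close, or fill a call up. It gives the time, the measured TCP pose, the force and the opening at its end, in the units of the state.
- telemetry.get_obs(): the state, without advancing time (a new reading comes with each control period).
- snapshot(name): name is "scene" or "side" or "wrist"; returns a dict with "img" (384x512x3 uint8, red, green, blue), "range_z" (384x512 float32, m along the optical axis (not along the pixel's ray), 0 where there is no reading), "intrinsics" (3x3 intrinsics, pixels), "R" (3x3) and "t" (3): a world point X has camera coordinates R X + t. Camera axes: x right, y down, z forward; pixel columns grow to the right and rows downward; lengths in m; the calibration is good to about 2 mm. The wrist camera is an equidistant fisheye: a pixel r from the principal point sees the ray r / f radians off the axis. A picture is of the moment at which its call begins.
- job.close_job(): hands the job in, once; it reports no verdict.
Trained networks look in a picture, given as the dict that the camera call returned (one of the last four; its "shot" number tells which), for a name from the list of things; names that differ only in an ending like _2 or _b are one class to them, and where a whole thing is asked for, a point or a joint stands for the part that bears it (a point fixed in the world has none). Each returns a list of dicts, best first, with "conf" (0 to 1); they miss things now and then, are a little off and sometimes report something else, mostly with a low value. They report only what shows in the picture. A call takes as long as a camera call. They do not tell look-alikes from the thing itself.
- models.cut_out(name, picture): "region" (384x512 bool, what is visible of it) and "uv" ([column, row] in pixels, amid what is visible of it).
- models.spot_point(name, picture): "uv" ([column, row] in pixels: a listed point, or the origin of a listed thing).
The state is a dict: "clock": time; "joint_pos": joint angles; "qvel": joint speeds; "tau": joint torques, N m; "tool_pos": TCP position; "orientation": TCP orientation; "force": force on the tool from outside, world axes, zero at the start; "moment": the same for the moment, N m; "opening": finger opening in m.
Only numpy, scipy, OpenCV 4.12 (cv2) and the standard library are available. Lean on these libraries where they do the work, as an engineer would, in place of code of your own. Each camera call takes 0.05 s, during which the arm holds its last target.

TASK

Set the small lever jack upright on the bench with its saddle centred under the round lift pad on the near edge of the hinged mounting plate. Give the handle a full trial pump, so that the plate's edge rises, and let the handle and plate come all the way back; then press the handle fully down again and finish still holding it down, with the jack alone carrying the raised plate. Do not push on the plate or its stand, and leave the contactor, tub and screwdriver where they are.

Things in the scene. Friction and masses are not known exactly. Their poses are not given: they have to be found in the camera images.
- jack_grip (a point): Grip point of the loose dark steel lever jack (0.8 kg): midway between its two upright cheek plates, 45 mm above its underside. +x points to the saddle, z up. The cheeks measure 46 mm over their outer faces (y), reach from 24 mm behind to 32 mm ahead of this point and to 65 mm height; pinch them across y from above.
- jack: The jack as a whole. Origin: its underside, 45 mm below jack_grip, same axes; z is 0 on the bench. Base plate 215 x 70 x 8 mm, from 100 mm behind to 115 mm ahead of the origin. The handle pivots 20 mm ahead of the origin at 35 mm height and slopes up backwards (-x); raised, its end stands about 100 mm above the bench
- saddle: The jack's round steel saddle, 42 mm across, 85 mm ahead (+x) of jack_grip. Origin: centre of its top face, 75 mm above the jack's underside with the handle up. It rises straight up by 80 mm per rad of handle travel, so 40 mm at full stroke
- pump_handle (a joint): Handle angle: 0 raised (it springs back here when let go), 0.5 rad fully down (hard stop, handle level). Pressing down is positive. Fully down under the plate takes about 5 to 10 N at the paddle
- paddle: Flat black rubber paddle at the handle's end, 46 (x) x 32 x 14 mm. Origin: centre of its top face, 100 mm from the pivot; +x runs to the pivot, z normal to the face. Handle up: tilted 0.5 rad, 89 mm above the bench, 64 mm behind jack_grip. Fully down: level, 42 mm above the bench, 80 mm behind jack_grip
- lift_pad (a point): Lift point: black rubber disc, 36 mm across, under a round-ended lug in the middle of the plate's near edge, a 24 mm steel stud on top. Origin: centre of the disc's underside, 87 mm above the bench at rest (12 mm over the lowered saddle), about 117 mm when fully jacked up. +x points into the plate, z up. Stud top 31 mm above, plate edge 35 mm beyond. Square tabs 130 mm either side are not lift points
- tilt_stand: Fixed grey stand with the aluminium mounting plate (240 x 400 mm, about 2 kg with its devices, 5 to 9 N at the pad), hinged along its far edge; left alone it lies level. Origin: bench level under the middle of the plate's near edge, 35 mm beyond (+x of) the lift pad; +x points away from the lug. Front posts 170 mm to either side; nothing under the lug
- contactor: Bystander: loose black and white contactor block 70 x 58 x 78 mm. Origin: centre of its underside
- screw_tub: Bystander: grey open tub, 70 mm across, 50 mm high. Origin: centre of its underside
- screwdriver: Bystander: screwdriver lying on the bench, handle to its -x
Mind the look-alikes: they are no part of the job. Of the things like the jack, leave any that is blue, orange or turquoise; of the rest the larger one is meant.

How it is judged (in metres and radians):
On the way, in this order (a step that is already met when the one before it is completed fails the run):
1. the jack stands on the bench, handle up, with its saddle under the lift pad (horizontal distance between saddle and lift_pad below 0.015 m and height (world z) of jack below 0.004 m and angle between jack's own z axis and vertical below 0.05 rad and value of joint pump_handle below 0.1 rad and height (world z) of lift_pad below 0.091 m), for 0.3 s.
2. trial pump: the handle is fully down and the plate's edge raised on the saddle (value of joint pump_handle above 0.43 rad and height (world z) of lift_pad above 0.105 m and contact force between jack and tilt_stand above 1.5 N), for 0.1 s.
3. the handle and the plate have come all the way back (value of joint pump_handle below 0.08 rad and height (world z) of lift_pad below 0.091 m), for 0.1 s.
At the end, for the whole second after the job is handed in: The robot presses the paddle (over 1 N), handle at least 0.43 rad down, lift pad over 105 mm high and carried by the saddle (over 1.5 N), saddle centre within 15 mm of the pad's in plan, jack flat and still on the bench, robot not touching the plate or stand (all of step 2 and contact force between any of the fingers, the arm and paddle above 1 N and contact force between each of the fingers, the arm and tilt_stand below 0.5 N and horizontal distance between saddle and lift_pad below 0.015 m and height (world z) of jack below 0.004 m and angle between jack's own z axis and vertical below 0.05 rad and linear speed of jack below 0.02 m/s); the arm keeps its last pose, push and grip.
It fails at once if the robot pushes on the plate or its stand (contact force between any of the fingers, the arm and tilt_stand above 5 N).
It fails at once if a bystander is disturbed (distance of any of contactor, screw_tub, screwdriver from where it was at the start of the episode above 0.02 m).
It also fails if it takes over 64 s, if anything falls off the work surface, if the arm or the gripper's body presses on something with over 40 N, if the wrist force passes 120 N, or if a joint passes its speed limit or range.

## Working session

There is one attempt and no reset: what is moved stays moved. The work goes in short steps, Python scripts to look and compute and a tool call to move; the robot and the scene stay as the last step left them, time stands still between calls to the robot, and variables do not carry over. Pictures are saved under pics/ and viewed, and the job is handed in when it is done.

Besides the shell and the picture viewer there is one more tool, called after "Request:" in YAML: its name, and indented under it one key for each argument. jog_arm: Moves the arm, as the interface text tells. Its arguments: {"type":"object","properties":{"targets":{"type":"string"}},"required":["targets"]}

```bash
ls; mkdir -p pics; cat > h.py <<'E'
import numpy as np, cv2
from plant import telemetry, snapshot, job, models, ctrl
def save(p,name,marks=()):
    im=p["img"][:,:,::-1].copy()
    for (u,v) in marks: cv2.drawMarker(im,(int(u),int(v)),(0,0,255),cv2.MARKER_CROSS,8,1)
    cv2.imwrite("pics/"+name+".png",cv2.resize(im,(768,576),interpolation=cv2.INTER_CUBIC))
def ray(p,u,v):
    K=p["intrinsics"];d=np.array([(u-K[0,2])/K[0,0],(v-K[1,2])/K[1,1],1.]);R=p["R"]
    return -R.T@p["t"],R.T@d
def at_z(p,u,v,z):
    o,d=ray(p,u,v);return o+d*(z-o[2])/d[2]
def at_depth(p,u,v):
    o,d=ray(p,u,v);z=p["range_z"][int(round(v)),int(round(u))];return o+d*z
E
python3 - <<'E'
from h import *
print(telemetry.get_obs())
for c in("scene","side","wrist"):
    p=snapshot(c);save(p,c+"0")
    if c!="wrist":
        for n in("jack_grip","saddle","paddle","lift_pad","tilt_stand","contactor","screw_tub","screwdriver","jack"):
            for d in models.spot_point(n,p): print(c,n,round(d["conf"],2),np.round(d["uv"],1),np.round(at_depth(p,*np.clip(d["uv"],0,[511,383])),3))
E
```

```text
pics
{'clock': 0.0, 'joint_pos': array([ 8.22236574e+01,  2.05926338e+01,  6.33617066e-01, -2.14805709e-02,
       -7.01347654e+01, -1.65057688e+01]), 'qvel': array([ 0.02191809, -0.00727056, -0.00704058,  0.0504674 ,  0.0441013 ,
       -0.08571308]), 'tau': array([-1.28293336e-04, -5.82719064e+01,  2.93063235e+01,  6.99720696e+00,
        7.16366252e-03, -1.52031243e-04]), 'tool_pos': array([0.27740774, 0.61482603, 0.22560368]), 'orientation': array([ 1.79904345e+02, -7.28661020e-03, -2.42894211e+01]), 'force': array([ 0.51680082,  0.32071386, -0.26652778]), 'moment': array([-0.00172512,  0.01455353,  0.03792017]), 'opening': 0.0878280056140284}
scene jack_grip 0.97 [106.6 224.8] [ 0.196 -0.346  0.057]
scene jack_grip 0.86 [259.6 113.2] [0.289 0.265 0.054]
scene jack_grip 0.77 [260.2 328.5] [ 0.719 -0.299  0.032]
scene jack_grip 0.66 [182.9 252.4] [ 0.429 -0.272  0.053]
scene jack_grip 0.55 [136.1 291.9] [ 0.4   -0.428  0.039]
scene saddle 0.53 [206.9 262.4] [ 0.508 -0.258  0.074]
scene saddle 0.45 [ 77.7 213.1] [ 0.112 -0.374  0.076]
scene saddle 0.37 [280.2 350.2] [ 0.79  -0.312 
[... 1323 characters left out ...]
 ]
side paddle 0.56 [292.1 310.3] [ 0.407 -0.456  0.059]
side paddle 0.46 [202.6 137.3] [0.34  0.259 0.087]
side paddle 0.43 [354.  239.2] [ 0.661 -0.303  0.071]
side paddle 0.38 [317.7 164.9] [ 0.662 -0.017  0.109]
side lift_pad 0.6 [318.8 167.7] [ 0.666 -0.019  0.096]
side tilt_stand 0.97 [326.9 176.4] [0.72  0.014 0.002]
side contactor 0.71 [242.  155.6] [0.462 0.19  0.022]
side screw_tub 0.78 [248.3 111.3] [ 0.566  0.444 -0.   ]
side screwdriver 0.82 [358.3 299.6] [ 0.605 -0.465  0.018]
side jack 0.62 [367.  249.5] [ 0.704 -0.32   0.02 ]
side jack 0.62 [186.5 155. ] [0.272 0.244 0.035]
side jack 0.57 [272.3 261.7] [ 0.41  -0.285  0.046]
side jack 0.55 [283.9 311. ] [ 0.396 -0.424  0.005]
```

View pics/scene0.png

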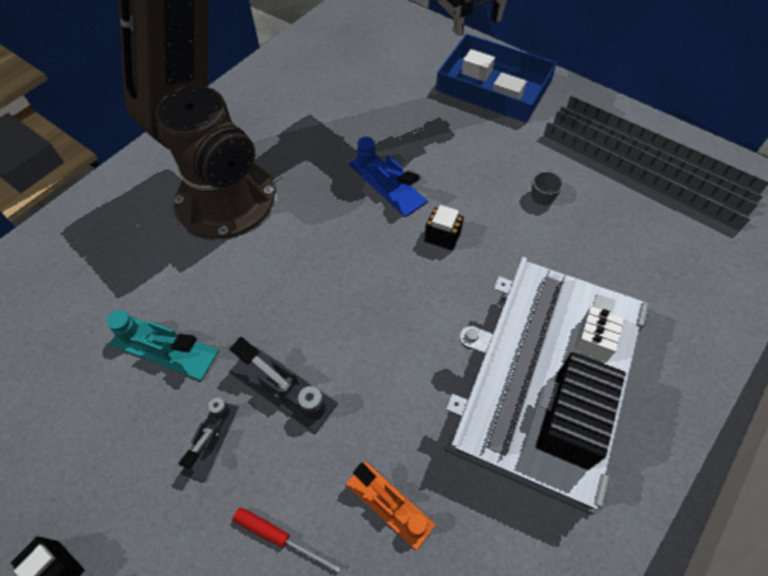

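View pics/side0.png

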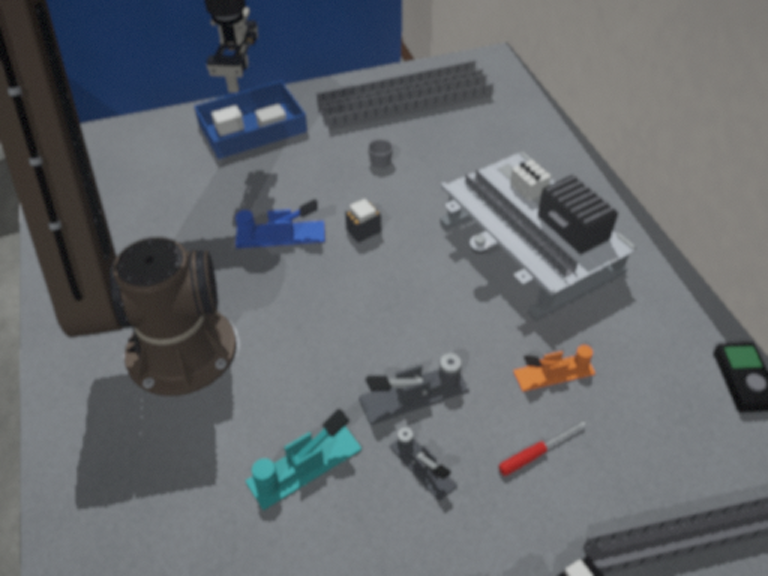

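```bash
python3 - <<'E'
from h import *
for c in("scene","side"):
    p=snapshot(c)
    print(c,"campos",np.round(-p["R"].T@p["t"],3))
    im=p["img"]
    for n in("jack","lift_pad","tilt_stand","saddle"):
        for d in models.cut_out(n,p):
            print(n,round(d["conf"],2),np.round(d["uv"]),d["region"].sum(),im[d["region"]].mean(0).round())
    # points on jack & plate cloud
    R,t=p["R"],p["t"];K=p["intrinsics"]
    v,u=np.mgrid[0:384,0:512];Z=p["range_z"]
    P=np.stack([(u-K[0,2])/K[0,0]*Z,(v-K[1,2])/K[1,1]*Z,Z],-1)
    W=(P-t)@R
    m=(Z>0)&(W[...,0]>.3)&(W[...,0]<.6)&(W[...,1]>-.36)&(W[...,1]<-.18)&(W[...,2]>.012)
    np.save("pics/W_"+c,W)
    for lo,hi in((.07,.082),(.058,.068),(.085,.11)):
        q=m&(W[...,2]>lo)&(W[...,2]<hi);print(lo,hi,q.sum(),W[q].mean(0).round(4),W[q].min(0).round(3),W[q].max(0).round(3))
    x0=u[m].min()-20;y0=v[m].min()-20
    cv2.imwrite(f"pics/jack_{c}.png",cv2.resize(im[y0:y0+110,x0:x0+130,::-1],None,fx=5,fy=5,interpolation=cv2.INTER_CUBIC)); print("crop jack",x0,y0)
    x0,y0=(280,160) if c=="scene" else (285,120)
    cv2.imwrite(f"pics/pad_{c}.png",cv2.resize(im[y0:y0+120,x0:x0+150,::-1],None,fx=5,fy=5,interpolation=cv2.INTER_CUBIC)); print("crop pad",x0,y0)
E
```

```text
scene campos [ 0.827 -0.443  1.03 ]
jack 0.94 [192. 257.] 1792 [54. 57. 60.]
jack 0.79 [257. 119.] 1270 [21. 40. 95.]
jack 0.74 [362. 125.] 399 [50. 51. 54.]
jack 0.64 [261. 335.] 1306 [153.  74.  31.]
jack 0.58 [140. 291.] 994 [51. 54. 57.]
jack 0.57 [106. 231.] 1789 [28. 92. 94.]
lift_pad 0.81 [366. 256.] 13377 [126. 130. 137.]
lift_pad 0.15 [189. 256.] 1885 [54. 57. 60.]
tilt_stand 0.73 [368. 257.] 14451 [123. 127. 134.]
0.07 0.082 252 [ 0.4766 -0.2667  0.0755] [ 0.355 -0.288  0.07 ] [ 0.53  -0.244  0.082]
0.058 0.068 153 [ 0.4247 -0.2701  0.0639] [ 0.384 -0.293  0.058] [ 0.528 -0.244  0.068]
0.085 0.11 140 [ 0.3534 -0.2731  0.0926] [ 0.336 -0.289  0.085] [ 0.372 -0.256  0.102]
crop jack 129 204
crop pad 280 160
side campos [ 0.128 -1.038  1.28 ]
jack 0.85 [370. 248.] 984 [155.  98.  59.]
jack 0.79 [200. 305.] 2209 [ 57. 120. 121.]
jack 0.73 [282. 307.] 864 [77. 80. 83.]
jack 0.55 [272. 259.] 1848 [80. 84. 87.]
lift_pad 0.7 [359. 146.] 6459 [115. 119. 122.]
tilt_stand 0.8 [361. 148.] 7527 [112. 115. 119.]
tilt_stand 0.69 [271. 259.] 1780 [79. 83. 86.]
0.07 0.082 187 [ 0.4726 -0.2636  0.0759] [ 0.344 -0.287  0.07 ] [ 0.526 -0.238  0.082]
0.058 0.068 153 [ 0.4259 -0.2664  0.0629] [ 0.38  -0.291  0.058] [ 0.522 -0.238  0.068]
0.085 0.11 124 [ 0.3493 -0.2706  0.0934] [ 0.331 -0.287  0.085] [ 0.509 -0.25   0.106]
crop jack 221 215
crop pad 285 120
```

```bash
python3 - <<'E'
from h import *
ims=[cv2.imread(f"pics/{a}.png") for a in("jack_scene","jack_side","pad_scene","pad_side")]
a=[cv2.resize(i,(400,300)) for i in ims]
cv2.imwrite("pics/m0.png",np.vstack([np.hstack(a[:2]),np.hstack(a[2:])]))
for c in("scene","side"):
    W=np.load(f"pics/W_{c}.npy")
    X,Y,Z=W[...,0],W[...,1],W[...,2]
    # saddle
    q=(abs(X-.507)<.03)&(abs(Y+.262)<.03)&(Z>.069)&(Z<.08)
    (cx,cy),r=cv2.minEnclosingCircle(W[q][:,:2].astype(np.float32));print(c,"saddle",q.sum(),cx,cy,r)
    q=(X<.385)&(X>.32)&(abs(Y+.27)<.03)&(Z>.07)
    print(" paddle", cv2.minAreaRect(W[q][:,:2].astype(np.float32)),W[q].mean(0))
    q=(X<.56)&(X>.3)&(abs(Y+.27)<.06)&(Z>.005)
    print(" all", cv2.minAreaRect(W[q][:,:2].astype(np.float32)))
    q=(X<.74)&(X>.6)&(abs(Y+.02)<.2)&(Z>.08)&(Z<.13)
    k=np.where(q); 
    out=np.full(Z.shape+(3,),0,np.uint8);out[q]=(np.clip((Z[q]-.08)/.05,0,1)*255)[:,None]
    q2=q&(X<.69)
    print(" pad area",q2.sum(),W[q2].mean(0),np.histogram(Z[q2],bins=8))
E
```

```text
scene saddle 189 0.5095351338386536 -0.26420220732688904 0.02100774273276329
 paddle ((0.36070674657821655, -0.27324384450912476), (0.03360052406787872, 0.04785344377160072), 86.28128051757812) [ 0.36043232 -0.27329078  0.08837097]
 all ((0.4242960214614868, -0.2720612585544586), (0.09754116088151932, 0.2356070727109909), 89.42320251464844)
 pad area 333 [0.67581543 0.07216515 0.10787136] (array([  2,   4,   6,  88, 104,  24,  69,  36]), array([0.08660992, 0.09088471, 0.09515949, 0.09943428, 0.10370907,
       0.10798385, 0.11225864, 0.11653343, 0.12080822]))
side saddle 135 0.5061889290809631 -0.259591668844223 0.022360045462846756
 paddle ((0.3576173782348633, -0.26949363946914673), (0.05296691507101059, 0.03255395591259003), 2.596583604812622) [ 0.35439504 -0.2714836   0.08938486]
 all ((0.42958006262779236, -0.2715023159980774), (0.11738305538892746, 0.2599032521247864), 89.06581115722656)
 pad area 260 [0.67248107 0.0715354  0.10889254] (array([ 4,  7, 10, 22, 84, 55, 45, 33]), array([0.08365137, 0.08854135, 0.09343133, 0.09832131, 0.10321129,
       0.10810127, 0.11299125, 0.11788123, 0.12277121]))
```

View pics/m0.png

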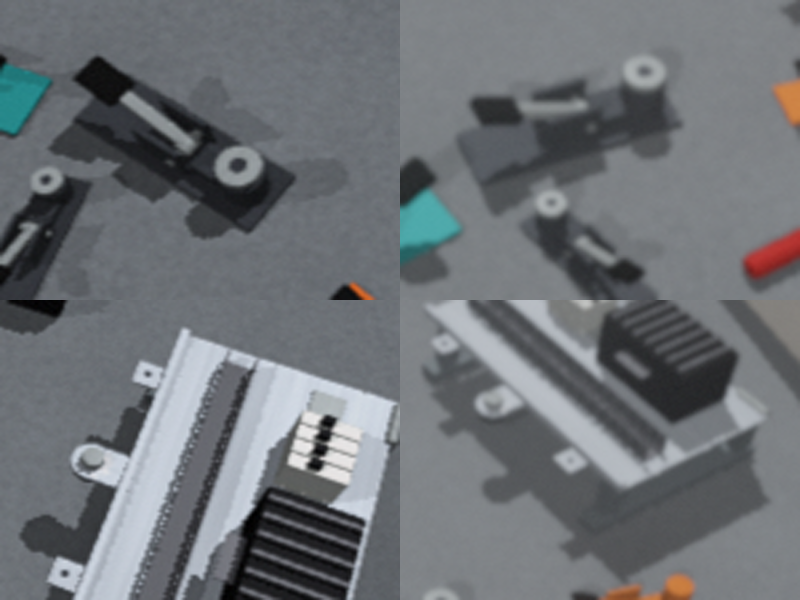

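```bash
python3 - <<'E'
from h import *
P={c:snapshot(c) for c in("scene","side")}
def tri(a,b):
    o1,d1=ray(P["scene"],*a);o2,d2=ray(P["side"],*b)
    A=np.stack([d1,-d2],1);s=np.linalg.lstsq(A,o2-o1,rcond=None)[0]
    x=o1+s[0]*d1;y=o2+s[1]*d2
    return (x+y)/2,np.linalg.norm(x-y)
S=[((314.5,222.8),(319.9,161.6)),((335.5,189.6),(301.1,137.6)),((304,269.6),(348.8,184))]
for a,b in S: print(tri(a,b),at_depth(P["scene"],*a).round(4),at_depth(P["side"],*b).round(4))
for c in P:
    a=S[0][0 if c=="scene" else 1]; print(c,at_z(P[c],*a,.118))
    for d in models.spot_point("lift_pad",P[c])[:1]: print(" pad@.087",at_z(P[c],*d["uv"],.087),d["conf"])
    # plate near edge: points z 0.1..0.14 fit
    # local stud crop large
    u,v=map(int,a);im=P[c]["img"][v-14:v+15,u-18:u+19,::-1]
    cv2.imwrite(f"pics/stud_{c}.png",cv2.resize(im,None,fx=14,fy=14,interpolation=cv2.INTER_CUBIC));print(u-18,v-14)
a,b=[cv2.imread(f"pics/stud_{c}.png") for c in P]
cv2.imwrite("pics/studs.png",cv2.resize(np.vstack([a,b]),None,fx=.7,fy=.7))
E
```

```text
(array([0.67818953, 0.00161064, 0.10184813]), np.float64(0.0012632411899491465)) [ 0.6804 -0.0056  0.1181] [ 0.672  -0.0112  0.1155]
(array([0.66612713, 0.13466873, 0.09488845]), np.float64(0.003984909254224245)) [0.6686 0.1275 0.1031] [0.662  0.1291 0.103 ]
(array([ 0.72715182, -0.1235348 ,  0.1015868 ]), np.float64(0.004907276474376273)) [ 0.729  -0.1271  0.1056] [ 0.7257 -0.1218  0.1025]
scene [ 0.6804263  -0.00552376  0.118     ]
 pad@.087 [ 0.68736008 -0.0034944   0.087     ] 0.84
296 208
side [ 0.6708222  -0.01335178  0.118     ]
 pad@.087 [ 0.67005937 -0.00653118  0.087     ] 0.94
301 147
```

View pics/studs.png

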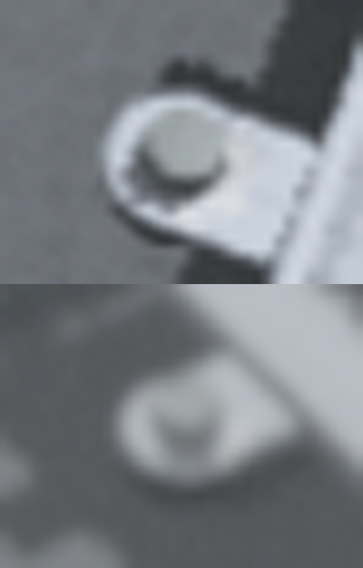

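```bash
python3 - <<'E'
from h import *
P={c:snapshot(c) for c in("scene","side")}
print(at_z(P["scene"],314.3,222.1,.118),at_z(P["side"],319.2,157.8,.118))
for c in P:
    W=np.load(f"pics/W_{c}.npy");X,Y,Z=W[...,0],W[...,1],W[...,2]
    q=(np.hypot(X-.677,Y+.005)<.03)&(Z>.112)&(Z<.125);print(c,q.sum(),W[q].mean(0).round(4),np.round(cv2.minEnclosingCircle(W[q][:,:2].astype(np.float32))[0],4),W[q].min(0),W[q].max(0))
    q=(np.hypot(X-.677,Y+.005)<.035)&(Z>.09)&(Z<.125);print(c,q.sum(),W[q].mean(0).round(4),np.round(cv2.minEnclosingCircle(W[q][:,:2].astype(np.float32))[0],4))
E
```

```text
[ 0.67885971 -0.00409039  0.118     ] [0.67556131 0.00364134 0.118     ]
scene 60 [ 0.6791 -0.0052  0.1171] [ 0.6785 -0.0042] [ 0.66804302 -0.01630443  0.11229977] [0.69047052 0.00820926 0.12080822]
scene 253 [ 0.6862 -0.0056  0.1081] [ 0.6857 -0.003 ]
side 41 [ 0.6762 -0.0016  0.1178] [ 0.6802 -0.003 ] [ 0.66342695 -0.01679861  0.11211184] [0.6972727  0.0125546  0.12276994]
side 164 [ 0.6796 -0.0027  0.1083] [6.836e-01 6.000e-04]
```

```bash
cat >> h.py <<'E'
from scipy.spatial.transform import Rotation as Ro
def rel(wps):
    o=telemetry.get_obs();R0=Ro.from_euler('xyz',o["orientation"],degrees=True);p0=o["tool_pos"]
    print("t",o["clock"],p0.round(4),o["orientation"].round(2),"F",o["force"].round(2),"op",round(o["opening"],4))
    for w in wps:
        R1=Ro.from_euler('xyz',[180,0,w[3]],degrees=True)
        s=R0.inv().apply(np.array(w[:3])-p0);r=(R0.inv()*R1).as_rotvec(degrees=True)
        print(np.round(s,4),np.round(r,2))
E
python3 -c "
from h import *
rel([(.45,.3,.227,-10),(.5,.05,.22,3.5),(.423,-.267,.2,3.5)])"
```

```text
t 1.85 [0.2776 0.6153 0.2265] [180.    -0.   -24.28] F [-0.6   0.69 -0.74] op 0.0874
[ 0.2868  0.2165 -0.0004] [  0.    -0.   -14.28]
[0.4352 0.4238 0.0066] [  0.    -0.   -27.78]
[0.4953 0.7444 0.0266] [  0.    -0.   -27.78]
```

Request:
jog_arm:
  targets: "0.048 0.036 0 0 0 0 1; 0.096 0.072 0 0 0 -4 1; 0.144 0.108 0 0 0 -8 1; 0.192 0.144 0 0 0 -12 1; 0.24 0.18 0 0 0 -16 1; 0.287 0.216 0 0 0 -20 1; 0.325 0.27 0 0 0 -24 1; 0.36 0.32 0.004 0 0 -27.8 1"

```text
clock: 2.85
tool_pos: [0.4742, 0.1759, 0.2231]
orientation: [-180.0, -0.1, 3.7]
force: [1.2, 0.1, 0.3]
opening: 0.0874
```

```bash
python3 -c "
from h import *
rel([(.5,.05,.22,3.5),(.48,-.12,.21,3.5),(.423,-.267,.2,3.5)])"
```

```text
t 2.85 [0.4742 0.1759 0.2231] [-1.7997e+02 -6.0000e-02  3.6600e+00] F [1.2  0.14 0.27] op 0.0874
[0.0178 0.1273 0.0031] [-0.03 -0.06  0.16]
[-0.0131  0.2957  0.013 ] [-0.03 -0.06  0.16]
[-0.0793  0.4387  0.0228] [-0.03 -0.06  0.16]
```

Request:
jog_arm:
  targets: "0.01 0.06 0 0 0 0 1; 0.018 0.12 0.003 0 0 0 1; 0.01 0.18 0.006 0 0 0 1; -0.001 0.235 0.01 0 0 0 1; -0.013 0.293 0.013 0 0 0 1; -0.035 0.345 0.016 0 0 0 1; -0.06 0.395 0.02 0 0 0 1; -0.079 0.439 0.023 0 0 0.2 1"

```text
clock: 3.85
tool_pos: [0.4223, -0.269, 0.2]
orientation: [-180.0, -0.1, 3.4]
force: [0.1, 0.4, -0.5]
opening: 0.0874
```

```bash
python3 -c "
from h import *
p=snapshot('wrist');save(p,'wrist1');print(p['intrinsics'],-p['R'].T@p['t'])
rel([(.423,-.267,.12,3.5),(.423,-.267,.028,3.5)])
o=telemetry.get_obs();print(o['joint_pos'].round(1))
for n in('jack_grip','saddle','paddle'):
  for d in models.spot_point(n,p):
    K=p['intrinsics'];u,v=d['uv'];x,y=(u-K[0,2])/K[0,0],(v-K[1,2])/K[1,1];r=np.hypot(x,y)
    dd=np.array([x/r*np.sin(r),y/r*np.sin(r),np.cos(r)]);O=-p['R'].T@p['t'];D=p['R'].T@dd
    z={'jack_grip':.045,'saddle':.075,'paddle':.089}[n];print(n,d['conf'],d['uv'],(O+D*(z-O[2])/D[2]).round(4))
"
```

```text
[[297.31863964   0.         260.93568873]
 [  0.         297.31863964 192.387352  ]
 [  0.           0.           1.        ]] [ 0.49237188 -0.26434323  0.35779605]
t 3.9 [ 0.4206 -0.272   0.1994] [1.80e+02 1.00e-02 3.35e+00] F [-0.84 -3.07 -0.48] op 0.0878
[ 0.0027 -0.0049  0.0794] [ 0.    0.01 -0.15]
[ 0.0027 -0.0049  0.1714] [ 0.    0.01 -0.15]
[-10.4   5.2 -23.1   0.  -61.6 103.7]
jack_grip 0.86 [387.7, 203.3] [ 0.4033 -0.4186  0.045 ]
jack_grip 0.66 [256.6, 178.1] [ 0.4233 -0.2637  0.045 ]
saddle 0.63 [259.1, 96.5] [ 0.5086 -0.2616  0.075 ]
paddle 0.78 [422.5, 201.8] [ 0.4195 -0.4388  0.089 ]
paddle 0.75 [256.5, 251.4] [ 0.3581 -0.2678  0.089 ]
```

View pics/wrist1.png

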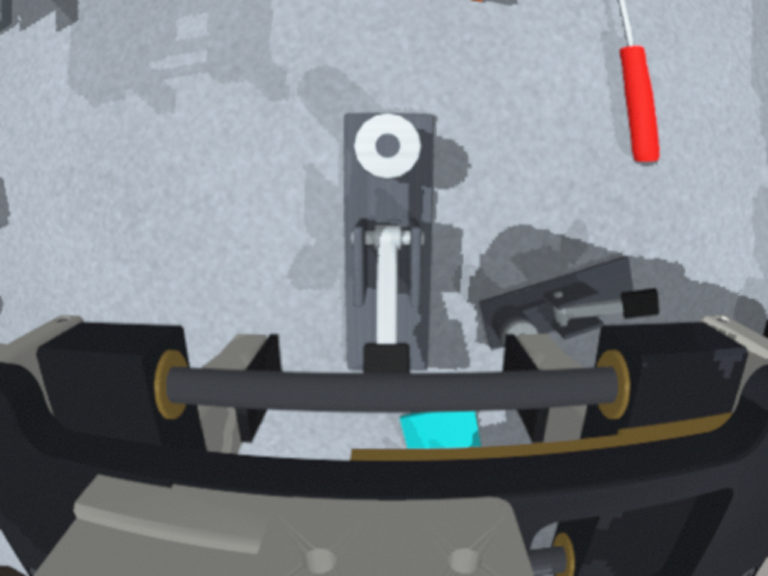

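```bash
python3 -c "
from h import *
rel([(.4235,-.265,.12,2.9),(.4235,-.265,.028,2.9)])"
```

```text
t 4.05 [ 0.4229 -0.268   0.1998] [-1.7997e+02 -6.0000e-02  3.3200e+00] F [-0.31 -0.84  0.63] op 0.0878
[ 0.0007 -0.003   0.0798] [-0.03 -0.06  0.42]
[ 0.0006 -0.0029  0.1718] [-0.03 -0.06  0.42]
```

Request:
jog_arm:
  targets: "0.001 -0.003 0.04 0 0 0.4 1; 0.001 -0.003 0.08 0 0 0.4 1; 0.001 -0.003 0.11 0 0 0.4 1; 0.001 -0.003 0.14 0 0 0.4 1; 0.001 -0.003 0.16 0 0 0.4 1; 0.001 -0.003 0.172 0 0 0.4 1; 0.001 -0.003 0.172 0 0 0.4 1; 0.001 -0.003 0.172 0 0 0.4 -1"

```text
clock: 5.05
tool_pos: [0.4247, -0.2648, 0.0286]
orientation: [-180.0, -0.1, 3.0]
force: [0.4, -0.1, -0.1]
opening: 0.0822
```

Request:
jog_arm:
  targets: "0 0 0 0 0 0 -1; 0 0 0 0 0 0 -1; 0 0 0 0 0 0 -1; 0 0 0 0 0 0 -1; 0 0 0 0 0 0 -1; 0 0 0 0 0 0 -1; 0 0 0 0 0 0 -1; 0 0 0 0 0 0 -1"

```text
clock: 6.05
tool_pos: [0.4247, -0.2649, 0.0287]
orientation: [180.0, -0.1, 3.0]
force: [-1.8, -2.9, 5.1]
opening: 0.0455
```

```bash
cat > w.py <<'E'
from h import *
def wray(p,uv,z):
    K=p['intrinsics'];u,v=uv;x,y=(u-K[0,2])/K[0,0],(v-K[1,2])/K[1,1];r=np.hypot(x,y)
    dd=np.array([x/r*np.sin(r),y/r*np.sin(r),np.cos(r)]);O=-p['R'].T@p['t'];D=p['R'].T@dd
    return (O+D*(z-O[2])/D[2]).round(4)
E
python3 -c "
from w import *
p=snapshot('wrist');save(p,'wrist2')
for d in models.spot_point('saddle',p): print(d['conf'],d['uv'],wray(p,d['uv'],.075))
p=snapshot('scene');save(p,'scene2')
rel([])"
```

```text
t 6.2 [ 0.4248 -0.265   0.0288] [ 1.7999e+02 -1.3000e-01  2.9600e+00] F [-2.8  -2.6   4.94] op 0.0461
```

View pics/wrist2.png

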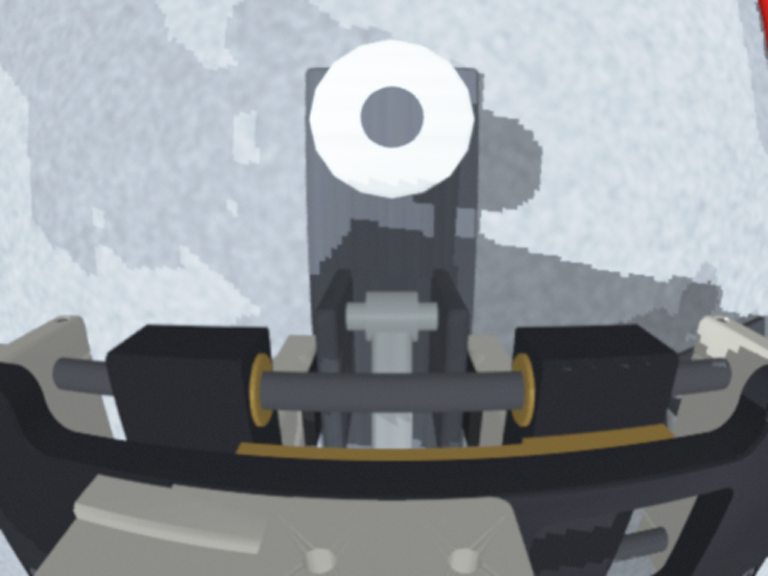

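View pics/scene2.png

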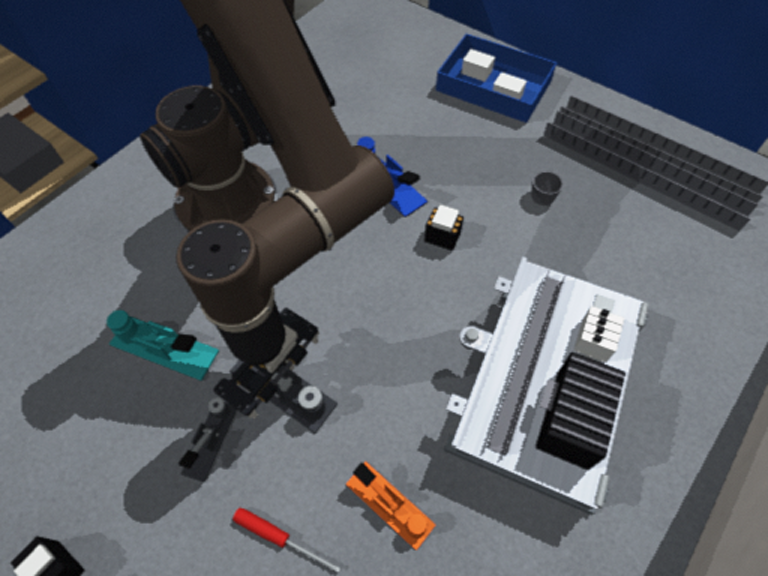

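```bash
python3 -c "
from w import *
p=snapshot('wrist')
print(wray(p,(260.7,78.7),.075))
rel([(.4248,-.265,.06,2.96),(.518,-.039,.06,13.5),(.518,-.039,.034,13.5),(.596,-.0204,.034,13.5)])"
```

```text
[ 0.5079 -0.2601  0.075 ]
t 6.25 [ 0.4247 -0.265   0.0287] [ 1.7999e+02 -1.3000e-01  2.9600e+00] F [-2.18 -3.31  4.59] op 0.0457
[ 0.0001  0.     -0.0313] [ 0.01 -0.13  0.  ]
[ 0.1049 -0.2208 -0.031 ] [  0.02  -0.13 -10.54]
[ 0.1048 -0.2208 -0.005 ] [  0.02  -0.13 -10.54]
[ 0.1837 -0.2354 -0.0049] [  0.02  -0.13 -10.54]
```

Request:
jog_arm:
  targets: "0 0 -0.01 0 0 0 -1; 0 0 -0.02 0 0 0 -1; 0 0 -0.031 0 0 0 -1; 0.015 -0.03 -0.031 0 0 0 -1; 0.033 -0.07 -0.031 0 0 -2 -1; 0.052 -0.11 -0.031 0 0 -4 -1; 0.071 -0.15 -0.031 0 0 -7 -1; 0.088 -0.185 -0.031 0 0 -10.5 -1"

```text
clock: 7.25
tool_pos: [0.5035, -0.074, 0.0605]
orientation: [180.0, -0.2, 13.6]
force: [0.3, -0.9, -7.8]
opening: 0.0461
```

```bash
python3 -c "
from w import *
p=snapshot('wrist');save(p,'wrist3')
rel([(.518,-.039,.06,13.5),(.518,-.039,.034,13.5),(.596,-.0204,.034,13.5)])"
```

```text
t 7.3 [ 0.5064 -0.071   0.0609] [179.98  -0.35  13.87] F [ 2.98  4.66 -7.48] op 0.0458
[ 0.0189 -0.0283  0.001 ] [ 0.02 -0.35  0.37]
[ 0.0187 -0.0283  0.027 ] [ 0.02 -0.35  0.37]
[ 0.0989 -0.0276  0.0275] [ 0.02 -0.35  0.37]
```

View pics/wrist3.png

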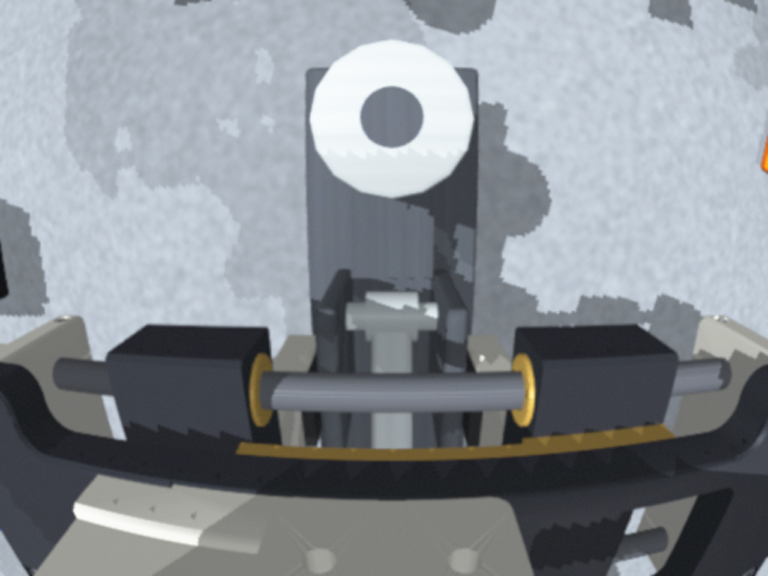

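Request:
jog_arm:
  targets: "0.01 -0.015 0.003 0 0 0.2 -1; 0.019 -0.028 0.01 0 -0.3 0.4 -1; 0.019 -0.028 0.02 0 -0.3 0.4 -1; 0.019 -0.028 0.026 0 -0.3 0.4 -1; 0.019 -0.028 0.026 0 -0.3 0.4 -1; 0.019 -0.028 0.026 0 -0.3 0.4 -1; 0.019 -0.028 0.026 0 -0.3 0.4 -1; 0.019 -0.028 0.026 0 -0.3 0.4 -1"

```text
clock: 8.3
tool_pos: [0.5185, -0.0393, 0.0353]
orientation: [180.0, -0.1, 13.5]
force: [0.8, 0.1, -8.5]
opening: 0.0459
```

```bash
python3 -c "
from w import *
p=snapshot('wrist');save(p,'wrist4')
rel([(.518,-.039,.034,13.5),(.596,-.0204,.034,13.5)])
p=snapshot('scene');save(p,'scene4')
p=snapshot('side');save(p,'side4')
"
```

```text
t 8.35 [ 0.5185 -0.0392  0.0353] [ 1.7998e+02 -8.0000e-02  1.3460e+01] F [ 0.23  0.55 -8.02] op 0.0457
[-0.0004 -0.0003  0.0013] [ 0.02 -0.08 -0.04]
[ 0.0798 -0.0003  0.0014] [ 0.02 -0.08 -0.04]
```

View pics/wrist4.png

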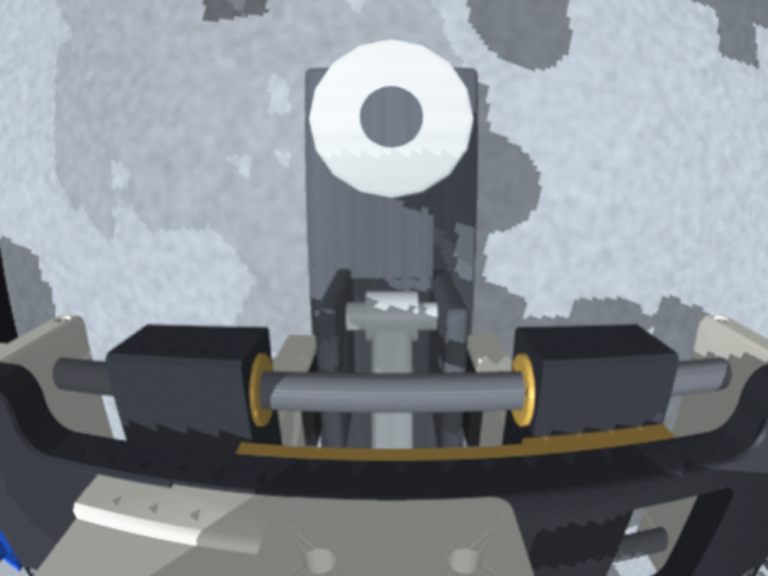

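View pics/scene4.png

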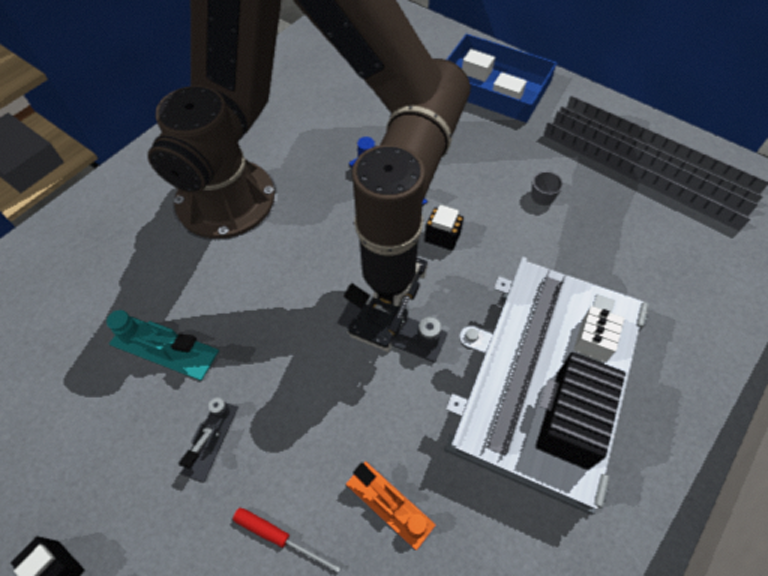

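View pics/side4.png

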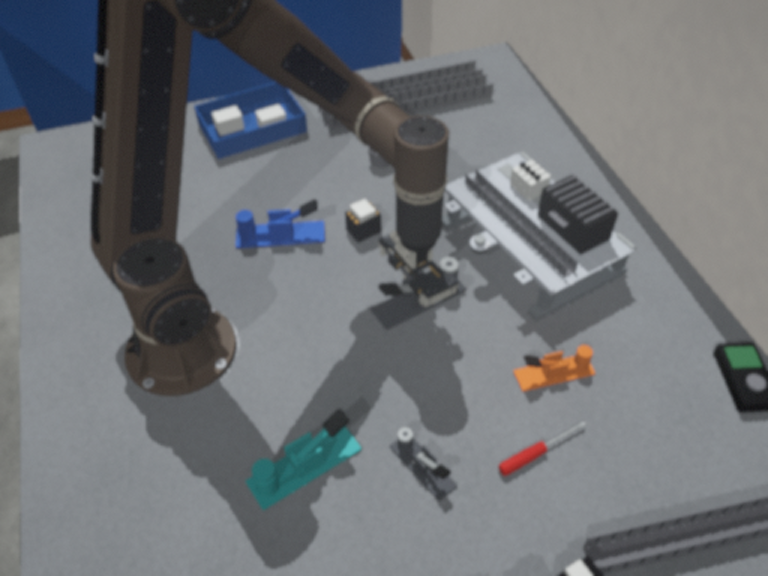

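```bash
python3 -c "
from h import *
P={c:snapshot(c) for c in('scene','side')}
for c in P:
    p=P[c]
    u,v=(286,218) if c=='scene' else (300,176)
    for d in models.spot_point('saddle',p): print(c,d['conf'],d['uv'],at_z(p,*d['uv'],.082).round(4))
    x0,y0=(270,205) if c=='scene' else (282,145)
    im=p['img'][y0:y0+30,x0:x0+60,::-1]
    cv2.imwrite(f'pics/x_{c}.png',cv2.resize(im,None,fx=12,fy=12,interpolation=cv2.INTER_CUBIC))
a,b=[cv2.imread(f'pics/x_{c}.png') for c in P]
cv2.imwrite('pics/x5.png',cv2.resize(np.vstack([a,b]),None,fx=.8,fy=.8))
"
```

```text
scene 0.59 [76.0, 211.9] [ 0.1098 -0.3748  0.082 ]
scene 0.39 [191.1, 359.8] [ 0.6381 -0.4593  0.082 ]
scene 0.38 [281.7, 349.2] [ 0.7922 -0.312   0.082 ]
scene 0.35 [287.4, 216.7] [ 0.6032 -0.0187  0.082 ]
side 0.47 [175.2, 312.0] [ 0.1066 -0.373   0.082 ]
```

View pics/x5.png

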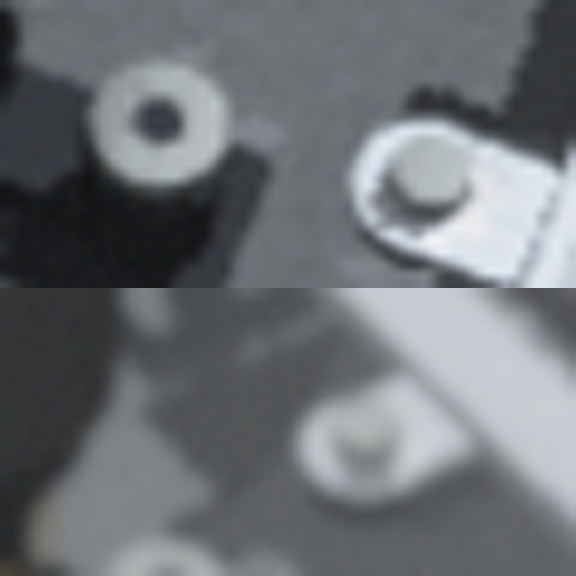

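```bash
python3 -c "
from h import *
p=snapshot('side');q=snapshot('scene')
s=at_z(q,286.0,217.26,.0816);t=at_z(q,314.2,222.3,.118);print('scene',s,t,t-s)
im=p['img'][150:195,282:342,::-1]
cv2.imwrite('pics/x6.png',cv2.resize(im,None,fx=12,fy=12,interpolation=cv2.INTER_CUBIC))
"
```

```text
scene [ 0.6009807  -0.02232997  0.0816    ] [ 0.67897039 -0.00475708  0.118     ] [0.07798968 0.01757289 0.0364    ]
```

View pics/x6.png

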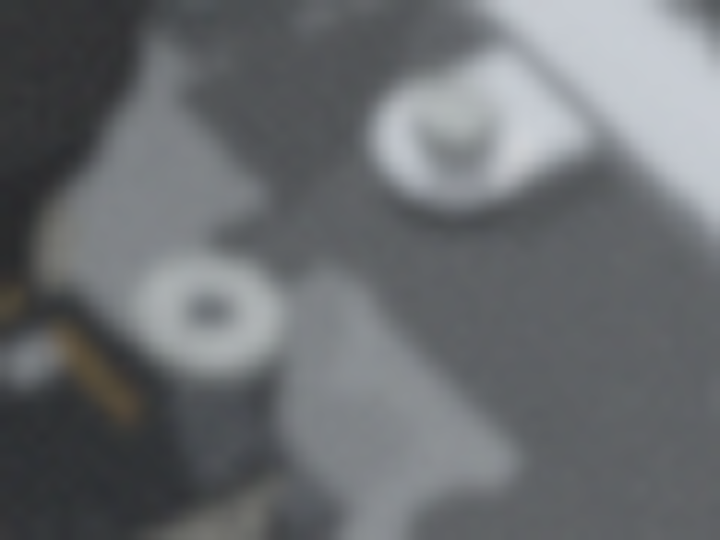

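```bash
python3 -c "
from h import *
p=snapshot('side')
s=at_z(p,298.96,175.46,.0816)
for uv,z in(((319.6,158.7),.118),((319.0,161.2),.1035)):
  t=at_z(p,*uv,z);print(s,t,t-s)
rel([])
"
```

```text
[ 0.59730472 -0.01817229  0.0816    ] [ 6.75162887e-01 -6.54539318e-04  1.18000000e-01] [0.07785817 0.01751775 0.0364    ]
[ 0.59730472 -0.01817229  0.0816    ] [0.67550001 0.00211623 0.1035    ] [0.07819529 0.02028851 0.0219    ]
t 8.8 [ 0.5183 -0.0392  0.035 ] [ 1.7998e+02 -5.0000e-02  1.3470e+01] F [ 0.47  0.3  -8.27] op 0.0459
```

Request:
jog_arm:
  targets: "0.01 0 0.001 0 0 0 -1; 0.022 0 0.001 0 0 0 -1; 0.034 0 0.001 0 0 0 -1; 0.046 0 0.001 0 0 0 -1; 0.058 0 0.001 0 0 0 -1; 0.07 0 0.001 0 0 0 -1; 0.08 0 0.001 0 0 0 -1; 0.08 0 0.001 0 0 0 -1"

```text
clock: 9.8
tool_pos: [0.5969, -0.0203, 0.034]
orientation: [180.0, -0.1, 13.5]
force: [-0.5, -0.5, -8.1]
opening: 0.0457
```

```bash
python3 -c "
from w import *
rel([(.596,-.0204,.029,13.5)])
p=snapshot('wrist');save(p,'wrist5')
"
```

```text
t 9.8 [ 0.5969 -0.0203  0.034 ] [ 1.7998e+02 -7.0000e-02  1.3470e+01] F [-0.49 -0.5  -8.15] op 0.0457
[-0.0009 -0.0001  0.005 ] [ 0.02 -0.07 -0.03]
```

View pics/wrist5.png

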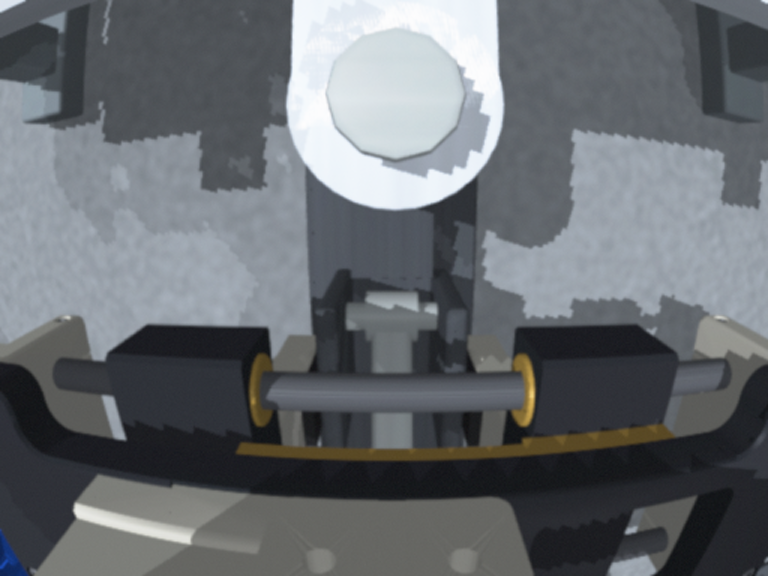

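```bash
python3 -c "
from w import *
p=snapshot('wrist')
s=wray(p,(260.5,78.4),.0803);t=wray(p,(263.7,61.7),.118);print(s,t,t-s)
c,q=np.cos(np.radians(13.5)),np.sin(np.radians(13.5));d=t-s;print('fwd',d[0]*c+d[1]*q,'left',-d[0]*q+d[1]*c)
"
```

```text
[ 6.772e-01 -4.000e-04  8.030e-02] [ 0.6772 -0.0013  0.118 ] [ 0.     -0.0009  0.0377]
fwd -0.00021010082747031485 left -0.0008751329283579089
```

Request:
jog_arm:
  targets: "0 0.001 0.002 0 0 0 -1; 0 0.001 0.004 0 0 0 -1; 0 0.001 0.0055 0 0 0 -1; 0 0.001 0.0055 0 0 0 -1; 0 0.001 0.0055 0 0 0 -1; 0 0.001 0.0055 0 0 0 0.3; 0 0.001 0.0055 0 0 0 0.6; 0 0.001 0.0055 0 0 0 0.6"

```text
clock: 10.9
tool_pos: [0.5966, -0.0215, 0.0287]
orientation: [180.0, -0.1, 13.5]
force: [-0.5, 0.2, -0.6]
opening: 0.0678
```

```bash
python3 -c "
from w import *
o=telemetry.get_obs();print(o['force'],o['opening'])
p=snapshot('wrist');save(p,'wrist6')
rel([(.5969,-.0203,.17,13.5),(.51,-.041,.17,13.5)])
"
```

```text
[-0.54192634  0.23604129 -0.62629301] 0.06778773806170749
t 10.95 [ 0.5963 -0.0215  0.0286] [ 1.7999e+02 -5.0000e-02  1.3460e+01] F [-0.56  0.4   0.13] op 0.069
[ 0.001  -0.001  -0.1414] [ 0.01 -0.05 -0.04]
[-0.0884 -0.0011 -0.1415] [ 0.01 -0.05 -0.04]
```

View pics/wrist6.png

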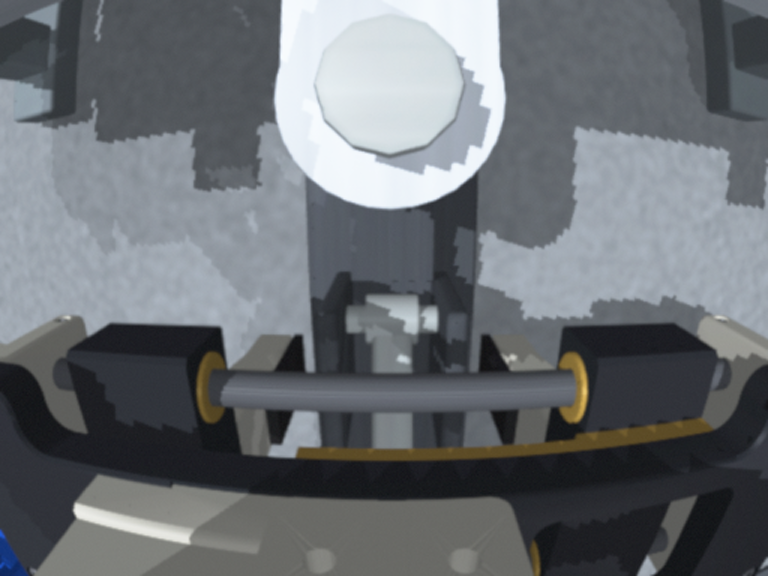

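Request:
jog_arm:
  targets: "0 0 -0.02 0 0 0 0.6; 0 0 -0.05 0 0 0 0.6; 0 0 -0.09 0 0 0 0.6; -0.005 0 -0.13 0 0 0 0; -0.02 0 -0.142 0 0 0 -1; -0.05 0 -0.142 0 0 0 -1; -0.085 0 -0.142 0 0 0 -1; -0.11 0 -0.142 0 0 0 -1"

```text
clock: 11.95
tool_pos: [0.4872, -0.0476, 0.17]
orientation: [-180.0, -0.0, 13.4]
force: [0.6, 0.1, -0.3]
opening: 0.0257
```

```bash
python3 -c "
from w import *
p=snapshot('wrist');save(p,'wrist7')
for n in('saddle','paddle','lift_pad','jack_grip'):
  for d in models.spot_point(n,p): print(n,d['conf'],d['uv'],wray(p,d['uv'],dict(saddle=.075,paddle=.089,lift_pad=.087,jack_grip=.045)[n]))
p=snapshot('scene');save(p,'scene7')
p=snapshot('side');save(p,'side7')
rel([])
"
```

```text
paddle 0.62 [265.8, 142.9] [ 0.5334 -0.04    0.089 ]
jack_grip 0.93 [505.3, 59.6] [ 0.7122 -0.2983  0.045 ]
jack_grip 0.57 [258.5, 72.2] [ 0.5933 -0.0193  0.045 ]
t 12.3 [ 0.4898 -0.0469  0.1703] [ 1.7998e+02 -5.0000e-02  1.3470e+01] F [ 0.82 -0.06 -0.05] op 0.0016
```

View pics/wrist7.png

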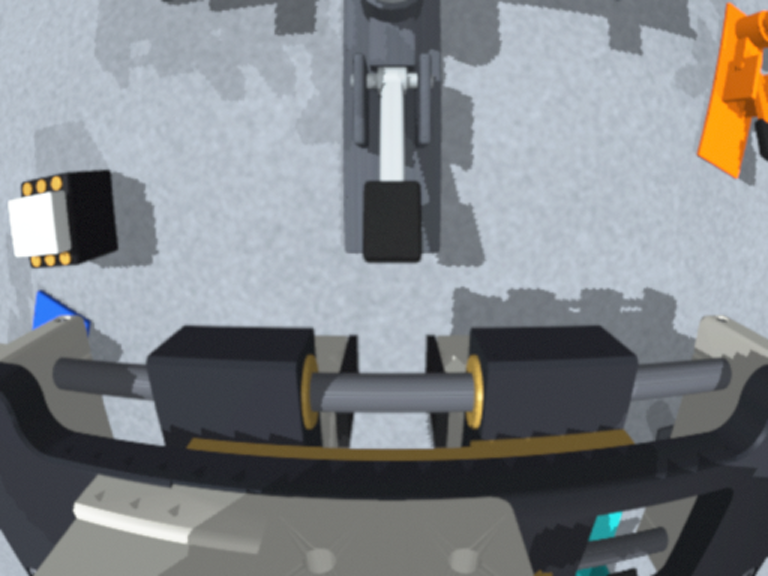

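View pics/side7.png

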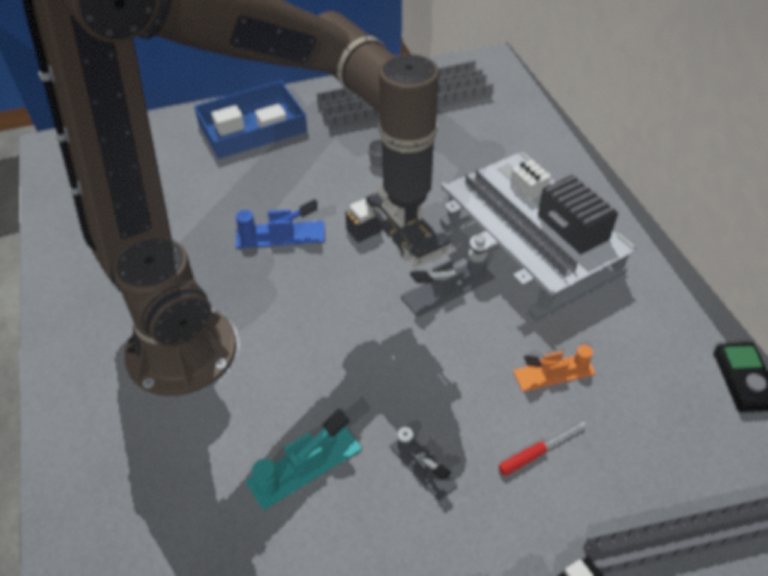

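```bash
python3 -c "
from w import *
g=np.array([.5953,-.0218]);a=np.array([.9724,.2334])
for b,z in((-.058,.11),(-.058,.092),(-.066,.075),(-.073,.058),(-.078,.045),(-.078,.041)):
  q=g+b*a; print(b,z); rel([(q[0],q[1],z,13.47)])
"
```

```text
-0.058 0.11
t 12.3 [ 0.4898 -0.0469  0.1703] [ 1.7998e+02 -5.0000e-02  1.3470e+01] F [ 0.82 -0.06 -0.05] op 0.0016
[0.0504 0.0001 0.0604] [ 0.02 -0.05 -0.  ]
-0.058 0.092
t 12.3 [ 0.4898 -0.0469  0.1703] [ 1.7998e+02 -5.0000e-02  1.3470e+01] F [ 0.82 -0.06 -0.05] op 0.0016
[0.0504 0.0001 0.0784] [ 0.02 -0.05 -0.  ]
-0.066 0.075
t 12.3 [ 0.4898 -0.0469  0.1703] [ 1.7998e+02 -5.0000e-02  1.3470e+01] F [ 0.82 -0.06 -0.05] op 0.0016
[0.0424 0.0001 0.0954] [ 0.02 -0.05 -0.  ]
-0.073 0.058
t 12.3 [ 0.4898 -0.0469  0.1703] [ 1.7998e+02 -5.0000e-02  1.3470e+01] F [ 0.82 -0.06 -0.05] op 0.0016
[3.540e-02 1.000e-04 1.124e-01] [ 0.02 -0.05 -0.  ]
-0.078 0.045
t 12.3 [ 0.4898 -0.0469  0.1703] [ 1.7998e+02 -5.0000e-02  1.3470e+01] F [ 0.82 -0.06 -0.05] op 0.0016
[3.040e-02 1.000e-04 1.253e-01] [ 0.02 -0.05 -0.  ]
-0.078 0.041
t 12.3 [ 0.4898 -0.0469  0.1703] [ 1.7998e+02 -5.0000e-02  1.3470e+01] F [ 0.82 -0.06 -0.05] op 0.0016
[3.040e-02 1.000e-04 1.293e-01] [ 0.02 -0.05 -0.  ]
```

Approach to just above contact, then begin the press gently.

Request:
jog_arm:
  targets: "0.025 0 0 0 0 0 -1; 0.05 0 0.03 0 0 0 -1; 0.05 0 0.06 0 0 0 -1; 0.05 0 0.073 0 0 0 -1; 0.05 0 0.079 0 0 0 -1; 0.048 0 0.084 0 0 0 -1; 0.045 0 0.09 0 0 0 -1; 0.045 0 0.09 0 0 0 -1"

```text
clock: 13.3
tool_pos: [0.5337, -0.0365, 0.0806]
orientation: [180.0, -0.1, 13.5]
force: [1.4, -1.4, 1.5]
opening: 0.0007
```

```bash
python3 -c "
from w import *
p=snapshot('wrist');save(p,'wrist8')
p=snapshot('side');save(p,'side8')
rel([(.5243,-.0388,.058,13.47),(.5194,-.04,.045,13.47),(.5194,-.04,.039,13.47)])
"
```

```text
t 13.4 [ 0.5339 -0.0365  0.0808] [ 1.7998e+02 -1.0000e-01  1.3470e+01] F [-0.25 -0.4   0.9 ] op 0.0005
[-0.0099  0.      0.0228] [ 0.02 -0.1   0.  ]
[-0.015   0.0001  0.0358] [ 0.02 -0.1   0.  ]
[-0.015   0.0001  0.0418] [ 0.02 -0.1   0.  ]
```

View pics/wrist8.png

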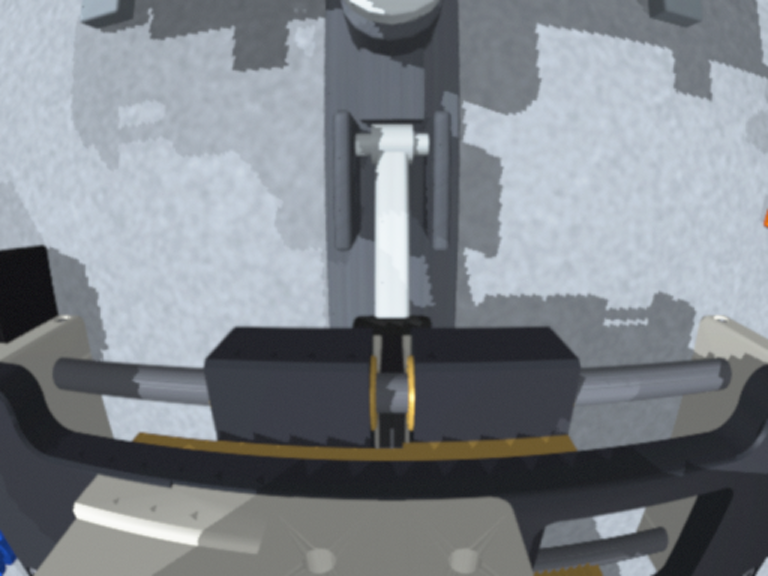

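Request:
jog_arm:
  targets: "-0.003 0 0.006 0 0 0 -1; -0.005 0 0.012 0 0 0 -1; -0.008 0 0.018 0 0 0 -1; -0.01 0 0.023 0 0 0 -1; -0.012 0 0.028 0 0 0 -1; -0.014 0 0.033 0 0 0 -1; -0.015 0 0.037 0 0 0 -1; -0.015 0 0.039 0 0 0 -1"

```text
clock: 14.4
tool_pos: [0.5236, -0.039, 0.0435]
orientation: [179.9, -0.6, 13.6]
force: [5.6, 0.6, 8.3]
opening: 0.0005
```

```bash
python3 -c "
from w import *
p=snapshot('wrist');save(p,'wrist9')
p=snapshot('side');save(p,'side9')
rel([])
"
```

```text
t 14.5 [ 0.5236 -0.039   0.0435] [179.94  -0.56  13.57] F [5.98 0.64 8.38] op 0.0006
```

View pics/wrist9.png

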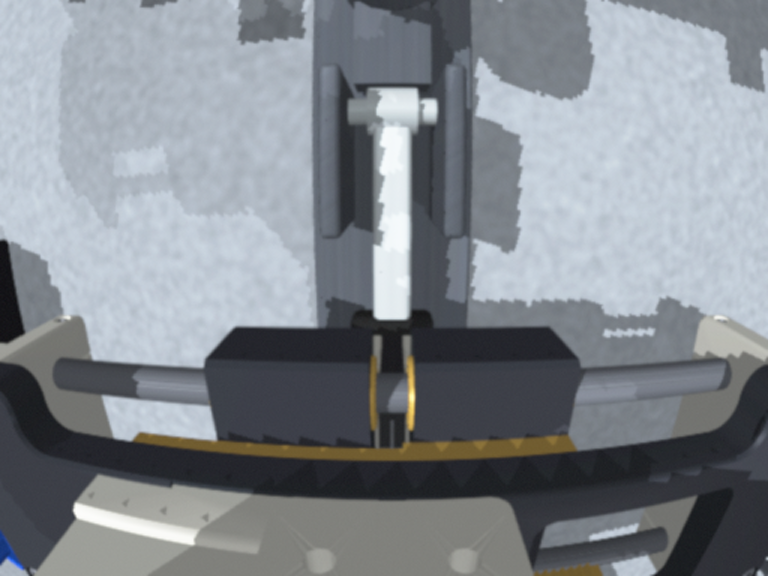

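View pics/side9.png

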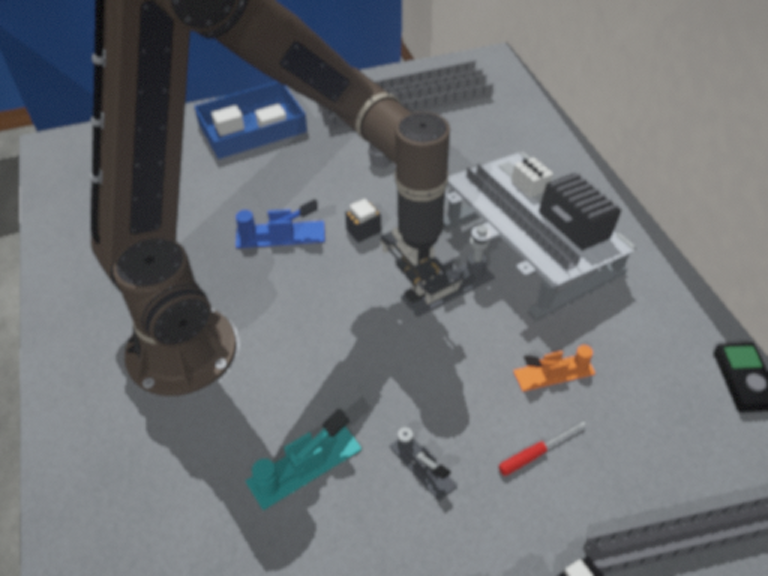

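Request:
jog_arm:
  targets: "0 0 0.002 0 -0.3 0 -1; 0 0 0.003 0 -0.5 0 -1; 0 0 0.004 0 -0.5 0 -1; 0 0 0.004 0 -0.5 0 -1; 0 0 0.004 0 -0.5 0 -1; 0 0 0.004 0 -0.5 0 -1; 0 0 0.004 0 -0.5 0 -1; 0 0 0.004 0 -0.5 0 -1"

```text
clock: 15.5
tool_pos: [0.5236, -0.039, 0.0411]
orientation: [179.9, -0.1, 13.6]
force: [-6.8, 0.8, 21.3]
opening: 0.0006
```

```bash
python3 -c "
from h import *
rel([])
ims=[]
P={c:snapshot(c) for c in('scene','side')}
for c in P:
    x0,y0=(262,195) if c=='scene' else (282,140)
    im=P[c]['img'][y0:y0+50,x0:x0+66,::-1]
    ims.append(cv2.resize(im,None,fx=10,fy=10,interpolation=cv2.INTER_CUBIC)[:, :])
cv2.imwrite('pics/x10.png',cv2.resize(np.hstack(ims),None,fx=.6,fy=.6))
W=None
for c in P:
    p=P[c];Z=p['range_z'];K=p['intrinsics'];v,u=np.mgrid[0:384,0:512]
    W=(np.stack([(u-K[0,2])/K[0,0]*Z,(v-K[1,2])/K[1,1]*Z,Z],-1)-p['t'])@p['R']
    q=(np.hypot(W[...,0]-.678,W[...,1]+.002)<.008)&(W[...,2]>.09)
    print(c,'stud z',np.percentile(W[q][:,2],[10,50,90]).round(4))
"
```

```text
t 15.5 [ 0.5236 -0.039   0.0411] [ 1.7992e+02 -1.1000e-01  1.3600e+01] F [-6.81  0.84 21.35] op 0.0006
scene stud z [0.1459 0.1483 0.1496]
side stud z [0.1377 0.1474 0.1509]
```

View pics/x10.png

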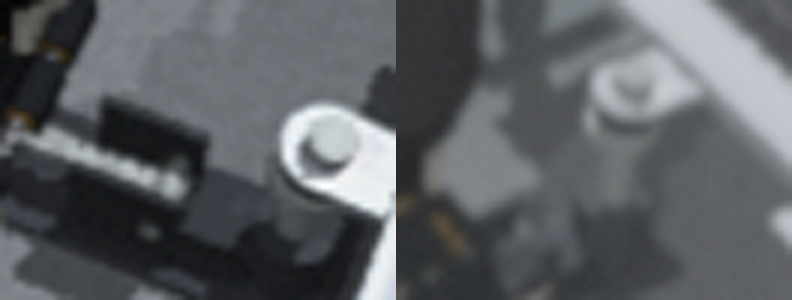

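Request:
jog_arm:
  targets: "0.001 0 -0.004 0 0 0 -1; 0.003 0 -0.01 0 0 0 -1; 0.006 0 -0.017 0 0 0 -1; 0.008 0 -0.024 0 0 0 -1; 0.01 0 -0.032 0 0 0 -1; 0.012 0 -0.04 0 0 0 -1; 0.014 0 -0.05 0 0 0 -1; 0.014 0 -0.07 0 0 0 -1"

```text
clock: 16.6
tool_pos: [0.5364, -0.0357, 0.1107]
orientation: [179.9, 0.0, 13.6]
force: [0.1, 0.6, 0.7]
opening: 0.0004
```

Request:
jog_arm:
  targets: "0 0 0 0 0 0 -1; 0 0 0 0 0 0 -1; 0 0 0 0 0 0 -1; 0 0 0 0 0 0 -1; 0 0 0 0 0 0 -1; 0 0 0 0 0 0 -1; 0 0 0 0 0 0 -1; 0 0 0 0 0 0 -1"

```text
clock: 17.6
tool_pos: [0.5364, -0.0357, 0.1107]
orientation: [179.9, 0.0, 13.6]
force: [0.3, -0.8, -0.3]
opening: 0.0002
```

```bash
cat > chk.py <<'E'
from w import *
import sys
rel([])
n=sys.argv[1];ims=[]
P={c:snapshot(c) for c in('scene','side','wrist')}
save(P['wrist'],'wrist'+n)
for c in('scene','side'):
    x0,y0=(242,195) if c=='scene' else (262,140)
    im=P[c]['img'][y0:y0+60,x0:x0+86,::-1]
    ims.append(cv2.resize(im,None,fx=4.6,fy=4.6,interpolation=cv2.INTER_CUBIC))
    p=P[c];Z=p['range_z'];K=p['intrinsics'];v,u=np.mgrid[0:384,0:512]
    W=(np.stack([(u-K[0,2])/K[0,0]*Z,(v-K[1,2])/K[1,1]*Z,Z],-1)-p['t'])@p['R']
    q=(np.hypot(W[...,0]-.678,W[...,1]+.002)<.008)&(W[...,2]>.09)
    print(c,'stud z',np.percentile(W[q][:,2],[10,50,90]).round(4))
cv2.imwrite(f'pics/x{n}.png',np.hstack(ims))
E
python3 chk.py 11
python3 -c "
from w import *
p=snapshot('wrist')
for n,z in(('paddle',.089),('jack_grip',.045)):
  for d in models.spot_point(n,p): print(n,d['conf'],d['uv'],wray(p,d['uv'],z))"
```

```text
t 17.6 [ 0.5364 -0.0357  0.1107] [1.7993e+02 1.0000e-02 1.3590e+01] F [ 0.31 -0.82 -0.34] op 0.0002
scene stud z [0.1159 0.1168 0.119 ]
side stud z [0.1097 0.1202 0.1232]
paddle 0.93 [261.2, 229.5] [ 0.5329 -0.0362  0.089 ]
jack_grip 0.87 [260.6, 130.1] [ 0.5924 -0.0215  0.045 ]
jack_grip 0.68 [37.4, 187.1] [0.5003 0.1773 0.045 ]
```

View pics/x11.png

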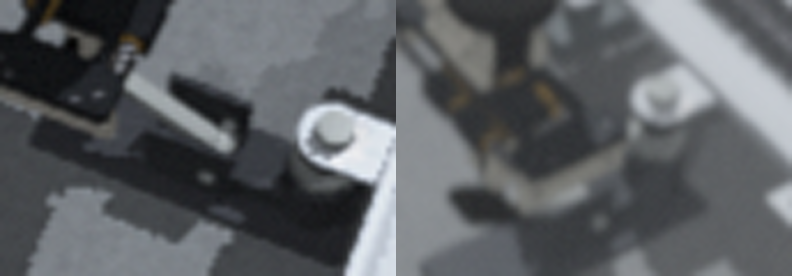

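View pics/wrist11.png

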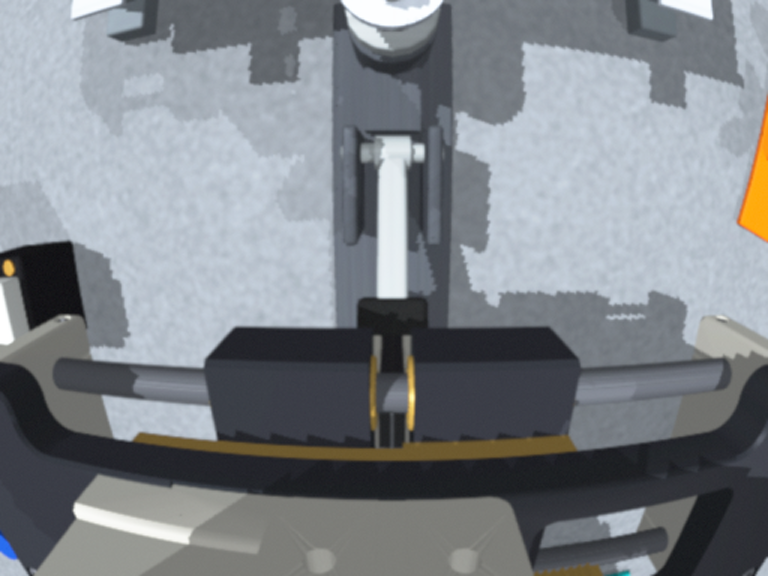

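Request:
jog_arm:
  targets: "-0.001 0 0.012 0 0 0 -1; -0.002 0 0.024 0 0 0 -1; -0.004 0 0.034 0 0 0 -1; -0.007 0 0.043 0 0 0 -1; -0.009 0 0.051 0 0 0 -1; -0.011 0 0.058 0 0 0 -1; -0.013 0 0.065 0 0 0 -1; -0.014 0 0.0685 0 0 0 -1"

```text
clock: 18.9
tool_pos: [0.5237, -0.039, 0.0424]
orientation: [179.9, -0.1, 13.6]
force: [-0.8, 1.1, 9.7]
opening: 0.0004
```

```bash
python3 chk.py 12
```

```text
t 18.9 [ 0.5237 -0.039   0.0424] [ 1.7991e+02 -9.0000e-02  1.3620e+01] F [-0.76  1.09  9.68] op 0.0004
scene stud z [0.145  0.1469 0.1485]
side stud z [0.1365 0.1468 0.1504]
```

Request:
jog_arm:
  targets: "0 0 0.001 0 0 0 -1; 0 0 0.002 0 0 0 -1; 0 0 0.0025 0 0 0 -1; 0 0 0.0025 0 0 0 -1; 0 0 0.0025 0 0 0 -1; 0 0 0.0025 0 0 0 -1; 0 0 0.0025 0 0 0 -1; 0 0 0.0025 0 0 0 -1"

```text
clock: 20.05
tool_pos: [0.5237, -0.039, 0.0411]
orientation: [179.9, -0.1, 13.7]
force: [-6.9, 1.9, 21.9]
opening: 0.0005
```

```bash
python3 chk.py 13; python3 chk.py 14
```

```text
t 20.05 [ 0.5237 -0.039   0.0411] [ 1.7989e+02 -1.1000e-01  1.3670e+01] F [-6.95  1.89 21.93] op 0.0005
scene stud z [0.1462 0.1486 0.15  ]
side stud z [0.1364 0.1472 0.1524]
t 20.2 [ 0.5237 -0.0391  0.0411] [ 1.7989e+02 -1.1000e-01  1.3670e+01] F [-7.37  1.65 21.19] op 0.0006
scene stud z [0.1459 0.1481 0.1503]
side stud z [0.1366 0.1477 0.1509]
```

View pics/x14.png

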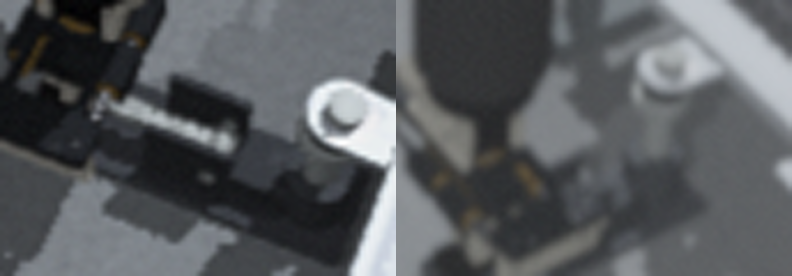

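View pics/wrist14.png

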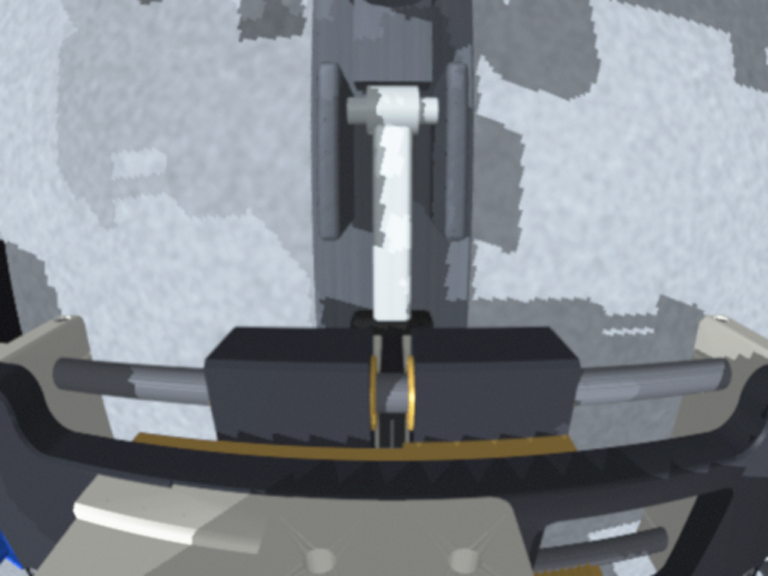

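```bash
python3 -c "
from h import *
print(job.close_job()); rel([])"
```

```text
the job is handed in; nothing more can be done
None
the job is handed in; nothing more can be done
```

I placed the dark steel jack (the larger of the two) flat under the lift pad, did one full trial pump, and let everything come back. Then I pressed the handle down again and handed the job in at about 20 s, still holding it. The hand-in reports no verdict, so these are my own last checks.

- **Placement:** the wrist camera put the saddle within about 1 mm of the pad in plan, just before I lowered the jack the last 5 mm. After the pump the jack looked unmoved within camera accuracy. I had no direct measure of saddle centring with the plate raised.
- **Trial pump:** the stud top rose from about 118 mm to 148 mm, which puts the pad at about 117 mm. It then came back to about 117–120 mm, with the handle fully up.
- **Final hold:** the stud top was at 148 mm again, and the fingertip stood at 41 mm on the level paddle. The wrist force was steady at about 21 N upward with about 7 N sideways. The fingers were roughly 0.16 m from the pad and clear of the plate and stand.
- **Disagreements:** the scene and side cameras differed by 3–7 mm in absolute position, so I aligned the saddle and pad relative to each other within each view. The finder networks often missed the saddle, and I picked those points by eye.
- **Bystanders:** the arm never went near the contactor, tub or screwdriver, and nothing touched them in the pictures. I did not measure their positions again at the end.

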